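Change the batch in the tincture shaker

TASK

Take the finished tincture bottle out of the shaker's round tub and stand it on the upper step of the wooden riser. Then pack all the waiting dropper bottles upright on the floor of the tub, one in the middle and the others in a ring round it, and with everything loaded turn the timer knob clockwise from off until its white line points at the brass tab. Do not tip any bottle over, and leave the porcelain jar that stands among them where it is.

Things in the scene. Friction and masses are not known exactly. Their poses are not given: they have to be found in the camera images.
- done_mid (a point): The finished bottle, the only one that stands in the shaker's tub at the start; amber glass dropper bottle: body 36 mm in diameter and 55 mm tall with a chamfered foot, sloping shoulder up to 66 mm, black collar 20 mm in diameter up to 77 mm, then a hard black dropper bulb 14 mm in diameter, top at 116 mm; about 0.12 kg, most of it in the foot, so that it stands firmly. This point is on its axis, 58 mm above its foot and 58 mm below its top; z points up along the bottle.
- b0_mid (a point): A waiting bottle (five to seven of these are present), on the table at the start; amber glass dropper bottle: body 36 mm in diameter and 55 mm tall with a chamfered foot, sloping shoulder up to 66 mm, black collar 20 mm in diameter up to 77 mm, then a hard black dropper bulb 14 mm in diameter, top at 116 mm; about 0.12 kg, most of it in the foot, so that it stands firmly. This point is on its axis, 58 mm above its foot and 58 mm below its top; z points up along the bottle.
- b1_mid (a point): A waiting bottle (five to seven of these are present), on the table at the start; amber glass dropper bottle: body 36 mm in diameter and 55 mm tall with a chamfered foot, sloping shoulder up to 66 mm, black collar 20 mm in diameter up to 77 mm, then a hard black dropper bulb 14 mm in diameter, top at 116 mm; about 0.12 kg, most of it in the foot, so that it stands firmly. This point is on its axis, 58 mm above its foot and 58 mm below its top; z points up along the bottle.
- b2_mid (a point): A waiting bottle (five to seven of these are present), on the table at the start; amber glass dropper bottle: body 36 mm in diameter and 55 mm tall with a chamfered foot, sloping shoulder up to 66 mm, black collar 20 mm in diameter up to 77 mm, then a hard black dropper bulb 14 mm in diameter, top at 116 mm; about 0.12 kg, most of it in the foot, so that it stands firmly. This point is on its axis, 58 mm above its foot and 58 mm below its top; z points up along the bottle.
- b3_mid (a point): A waiting bottle (five to seven of these are present), on the table at the start; amber glass dropper bottle: body 36 mm in diameter and 55 mm tall with a chamfered foot, sloping shoulder up to 66 mm, black collar 20 mm in diameter up to 77 mm, then a hard black dropper bulb 14 mm in diameter, top at 116 mm; about 0.12 kg, most of it in the foot, so that it stands firmly. This point is on its axis, 58 mm above its foot and 58 mm below its top; z points up along the bottle.
- b4_mid (a point): A waiting bottle (five to seven of these are present), on the table at the start; amber glass dropper bottle: body 36 mm in diameter and 55 mm tall with a chamfered foot, sloping shoulder up to 66 mm, black collar 20 mm in diameter up to 77 mm, then a hard black dropper bulb 14 mm in diameter, top at 116 mm; about 0.12 kg, most of it in the foot, so that it stands firmly. This point is on its axis, 58 mm above its foot and 58 mm below its top; z points up along the bottle.
- b5_mid (a point): A waiting bottle (five to seven of these are present), on the table at the start; amber glass dropper bottle: body 36 mm in diameter and 55 mm tall with a chamfered foot, sloping shoulder up to 66 mm, black collar 20 mm in diameter up to 77 mm, then a hard black dropper bulb 14 mm in diameter, top at 116 mm; about 0.12 kg, most of it in the foot, so that it stands firmly. This point is on its axis, 58 mm above its foot and 58 mm below its top; z points up along the bottle.
- b6_mid (a point): A waiting bottle (five to seven of these are present), on the table at the start; amber glass dropper bottle: body 36 mm in diameter and 55 mm tall with a chamfered foot, sloping shoulder up to 66 mm, black collar 20 mm in diameter up to 77 mm, then a hard black dropper bulb 14 mm in diameter, top at 116 mm; about 0.12 kg, most of it in the foot, so that it stands firmly. This point is on its axis, 58 mm above its foot and 58 mm below its top; z points up along the bottle.
- tub_floor (a point): Centre of the inside floor of the round aluminium tub on top of the orbital shaker (a white box 160 x 300 mm, 50 mm high). The tub is straight-walled, 126 mm outside and 120 mm inside, with a rim that flares out over its top 8 mm to 138 mm across; its floor is 60 mm and its rim 104 mm above the table. Axes are the shaker's: x away from the robot, y to the left (towards the tub end of the box), z up.
- timer (a joint): The shaker's timer knob, upright axis, on top of the box 155 mm from the tub's centre (towards -y of the shaker). 0 = off, where its white line points front left; it grows as the knob turns clockwise seen from above, to 2.6 rad. It stays where it is left (about 0.06 N m of friction).
- timer_grip (a point): A point on the knob's axis 20 mm above the box, in the black bar grip (46 mm long, 12 mm thick, 24 mm high, its top 30 mm above the box; below it a flat skirt 54 mm across up to 6 mm above the box). It turns with the knob: its x axis lies along the bar towards the white pointer line, z is up.
- set_tab (a point): The small raised brass tab (12 x 6 mm, 6 mm high) on the brass ring (70 mm across) round the knob: the mark to which the timer is to be set. It lies 38 mm out from the knob's axis; its x axis points straight outwards from the knob's axis. Fixed during the work, elsewhere on the dial each day; it lies 0.8 to 2.0 rad clockwise of off.
- ledge (a point): Middle of the top surface of the upper step of the wooden two-step riser, 90 mm above the table. The upper step is 48 mm deep (x) and 220 mm long (y); the lower step lies in front of it (-x), 66 mm deep and 45 mm above the table, with a blue and white porcelain jar on it, 76 mm tall, close in front of the upper step, 60 mm left (+y) of this point. x points to the back, y along the step, z up.
- herb_jar_0: Blue and white porcelain jar, 68 mm in diameter and 87 mm tall, standing loose among the waiting bottles; not to be disturbed. Origin under its foot.

How it is judged (in metres and radians):
On the way, in this order (a step that is already met when the one before it is completed fails the run):
1. with the timer still off, the finished bottle is out of the tub and every waiting bottle stands upright on the tub's floor, one of them in the middle (horizontal distance between each of b0_mid, b1_mid, b2_mid, b3_mid, b4_mid, b5_mid, b6_mid and tub_floor below 0.045 m and z of b0_mid in the frame of tub_floor between 0.05 and 0.065 m and angle between each of b0_mid, b1_mid, b2_mid, b3_mid, b4_mid, b5_mid, b6_mid's own z axis and vertical below 0.15 rad and z of b1_mid in the frame of tub_floor between 0.05 and 0.065 m and z of b2_mid in the frame of tub_floor between 0.05 and 0.065 m and z of b3_mid in the frame of tub_floor between 0.05 and 0.065 m and z of b4_mid in the frame of tub_floor between 0.05 and 0.065 m and z of b5_mid in the frame of tub_floor between 0.05 and 0.065 m and z of b6_mid in the frame of tub_floor between 0.05 and 0.065 m and horizontal distance between any of b0_mid, b1_mid, b2_mid, b3_mid, b4_mid, b5_mid, b6_mid and tub_floor below 0.013 m and value of joint timer below 0.25 rad and horizontal distance between done_mid and tub_floor above 0.08 m), for 0.2 s.
2. the timer knob's line points at the brass tab (angle between the x axis of timer_grip and the x axis of set_tab, either way round below 0.12 rad and value of joint timer above 0.5 rad), for 0.2 s.
At the end, for the whole second after the job is handed in: All waiting bottles upright (0.15 rad) and at rest on the tub floor, one within 13 mm of the tub axis; the finished bottle upright on the upper step, its axis within 22 mm of the step's middle line; the knob line within 0.12 rad of the brass tab (all of step 2 and horizontal distance between each of b0_mid, b1_mid, b2_mid, b3_mid, b4_mid, b5_mid, b6_mid and tub_floor below 0.045 m and z of b0_mid in the frame of tub_floor between 0.05 and 0.065 m and angle between each of b0_mid, b1_mid, b2_mid, b3_mid, b4_mid, b5_mid, b6_mid, done_mid's own z axis and vertical below 0.15 rad and z of b1_mid in the frame of tub_floor between 0.05 and 0.065 m and z of b2_mid in the frame of tub_floor between 0.05 and 0.065 m and z of b3_mid in the frame of tub_floor between 0.05 and 0.065 m and z of b4_mid in the frame of tub_floor between 0.05 and 0.065 m and z of b5_mid in the frame of tub_floor between 0.05 and 0.065 m and z of b6_mid in the frame of tub_floor between 0.05 and 0.065 m and horizontal distance between any of b0_mid, b1_mid, b2_mid, b3_mid, b4_mid, b5_mid, b6_mid and tub_floor below 0.013 m and x of done_mid in the frame of ledge between -0.022 and 0.022 m and y of done_mid in the frame of ledge between -0.11 and 0.11 m and z of done_mid in the frame of ledge between 0.05 and 0.065 m and linear speed of each of b0, b1, b2, b3, b4, b5, b6, done below 0.03 m/s); the robot touches nothing.
It fails at once if a bottle is tipped over (angle between any of b0_mid, b1_mid, b2_mid, b3_mid, b4_mid, b5_mid, b6_mid, done_mid's own z axis and vertical above 1 rad).
It fails at once if the porcelain jar is moved more than 30 mm (distance of herb_jar_0 from where it was at the start of the episode above 0.03 m).
Of b0, b1, b2, b3, b4, b5, b6 only 5 to 7 are there at a start; the rules pass over those that are not, and their reading is None.
At some moment in a run one of b0, b1, b2, b3, b4, b5, b6 may be knocked a few centimetres aside while the robot is not near it.
It also fails if it takes over 210 s, if anything falls off the work surface, if the arm or the gripper's body presses on something with over 40 N, if the wrist force passes 120 N, or if a joint passes its speed limit or range.

ROBOT

A 6-joint arm with a two-finger parallel gripper is mounted at the origin on the work surface; the furniture and walls round the work are solid. World frame = base frame: x ahead of the robot, y to its left, z up, the work surface at z = 0. Lengths are in mm, angles in rad, forces in N, time in s.
With the tool pointing down it reaches from about 275 to 750 mm from the base axis. Payload 10.2 kg.
Tool frame: the origin (TCP) lies at the very end of the fingers, on their centre line; the grasp point (between the pads) lies 19 mm behind it (ctrl.hold_point_z is the distance from the TCP to the grasp point, in mm); z points along the fingers, y is the direction in which the jaws open and shut (so a half turn about z gives the same grasp; the last joint's range is limited). The gripper opens to 85 mm and grips with 20 to 120 N. Pads are 22 mm wide; open, the fingers measure 114 mm over their backs; the gripper's body (76 mm by 85 mm) begins 54 mm behind the grasp point. The pads swing forward as they close: fully open they stand 13 mm farther back than shut.
Start: joints at [1.083, 0.313, 1.498, -0, 1.331, -0.223], TCP at [137.414, 506.704, 231.294] pointing down, gripper open.
Joint ranges: [-2.94, 2.94], [-0.97, 2.17], [0.19, 2.56], [-1.23, 4.37], [0.02, 3.11], [-2.88, 2.88]. Speed limits (rad/s): [2.39, 2.39, 3.01, 3.14, 3.14, 3.14].

INTERFACE

Orientations are given as a unit quaternion [w, x, y, z].
In Python, from rig import readout, cams, workorder, spotter, ctrl gives the robot as it stands.
- The arm moves only by the tool step_arm, never from a script. Its argument "plan" is text: rows parted by semicolons, each of 5 numbers parted by spaces: the shift along the tool's x, y, z in cm, then the turn about the tool's z in degrees, then the opening in per cent of the stroke, from 0 (shut) to 100 (fully open). In form: x y z twist gripper; .... A call has 1 to 10 rows; each row is the pose to reach, as a shift and turn from the pose commanded when the call began, along the tool's axes at that moment; what a row does not reach only later rows make up. A row lasts 1/10 s, in which the tool goes at most 50 mm and 8.59 degrees, less where a joint would pass 70% of its speed; a pose out of reach is approached as far as the arm can. A call with a gripper value outside its range is refused whole. The fingers move at their own pace and stop on an object; "grip_force" is the grip in N (left out, the last holds). Time passes only in rows, so rows that repeat a pose let the fingers close. It gives the time, the measured TCP pose, the force and the opening at its end, in the units of the state.
- readout.sense(): the state, without advancing time (a new reading comes with each control period).
- cams.capture(name): name is "side" or "top" or "wrist"; returns (picture, depth): 384x512x3 uint8, red, green, blue; 384x512 float32, mm along the optical axis (not along the pixel's ray), 0 where there is no reading.
- cams.camera_info(name): a dict with "vfov" (degrees; the focal length in pixels is half the picture's height over the tangent of half this angle, whatever the lens; pixels are square), "cx", "cy" (the principal point, pixels), "k1" (the pictures are not rectified: a ray, as slopes to the right and down, at radius r is drawn at 1 + k1 r^2 times it, then the intrinsics apply), "rvec" (rotation vector, rad) and "tvec" (3), from world to camera coordinates, as OpenCV has them. Camera axes: x right, y down, z forward; pixel columns grow to the right and rows downward; lengths in mm; the calibration is good to about 2 mm. A picture is of the moment at which its call begins: read the wrist's pose just before it. camera_info takes no time and is no camera call; for the wrist camera it gives the pose at the moment of the call.
- workorder.finish_job(): hands the job in, once; it reports no verdict.
Trained networks look in the newest picture that a camera, given by its name, has taken for a name from the list of things; names that differ only in an ending like _2 or _b are one class to them, and where a whole thing is asked for, a point or a joint stands for the part that bears it (a point fixed in the world has none). Each returns a list of dicts, best first, with "conf" (0 to 1); they miss things now and then, are a little off and sometimes report something else, mostly with a low value. They report only what shows in the picture. A call takes as long as a camera call.
- spotter.regions_of(camera, target): "pixels" (384x512 bool, what is visible of it) and "extent" ([centre column, centre row, width, height] in pixels, round what is visible of it).
The state is a dict: "time_s": time; "joints": joint angles; "dq": joint speeds; "tau": joint torques, N m; "eef_pos": TCP position; "ee_rot": TCP orientation; "force": force on the tool from outside, world axes, zero at the start; "wrist_torque": the same for the moment, N m; "grip_width": opening from 0.0 (shut) to 1.0 (fully open).
Only numpy, scipy, OpenCV 4.12 (cv2) and the standard library are available. Lean on these libraries where they do the work, as an engineer would, in place of code of your own. Each camera call takes 0.05 s, during which the arm holds its last target. There are 200 camera calls.

## Working session

There is one attempt and no reset: what is moved stays moved. The work goes in short steps, Python scripts to look and compute and a tool call to move; the robot and the scene stay as the last step left them, time stands still between calls to the robot, and variables do not carry over. Pictures are saved under pics/ and viewed, about 12 in all and at most 16, crops included, and the job is handed in when it is done.

Besides the shell and the picture viewer there is one more tool, called after "Emit:" as a command line: name --argument value ..., lists and objects as JSON in quotes. step_arm: Moves the arm, as the interface text tells. Its arguments: {"type":"object","properties":{"plan":{"type":"string"},"grip_force":{"type":"number"}},"required":["plan"]}

```bash
ls; mkdir -p pics
python3 - <<'E'
from rig import readout,cams,spotter,ctrl
import cv2
s=readout.sense(); print(s)
print(ctrl.hold_point_z)
for n in("top","side"):
    p,d=cams.capture(n); cv2.imwrite(f"pics/{n}0.png",p[:,:,::-1]); print(n,cams.camera_info(n))
print(readout.sense()["time_s"])
E
```

```text
pics
{'time_s': 0.0, 'joints': array([ 1.08263419e+00,  3.13497872e-01,  1.49843745e+00, -3.49881129e-06,
        1.33095811e+00, -2.23362242e-01]), 'dq': array([-0.00072113, -0.00182371,  0.00014492, -0.0005634 ,  0.00161953,
        0.00084667]), 'tau': array([ 3.00468118e-04, -4.12269187e+01, -2.59737110e+01, -2.03476702e-04,
        4.26115395e-03,  4.36753908e-05]), 'eef_pos': array([137.27636756, 506.48048508, 230.71042795]), 'ee_rot': array([-2.24941338e-04,  1.32013023e-01,  9.91247769e-01, -6.10255107e-04]), 'force': array([-0.60958732,  0.28072331, -0.01851278]), 'wrist_torque': array([-0.0158258 ,  0.0201719 ,  0.05350114]), 'grip_width': 0.9996250217305244}
18.700000000000003
top {'vfov': 50.41481742841876, 'cx': 252.0545333219862, 'cy': 193.93702762359374, 'k1': -0.12230596812348656, 'rvec': array([ 2.07239807, -2.16139193,  0.22693781]), 'tvec': array([  24.78022226,  516.1656677 , 1160.94217613])}
side {'vfov': 53.90954846735417, 'cx': 255.24589715349438, 'cy': 199.75848463166412, 'k1': -0.10850710608768006, 'rvec': array([ 0.01942827,  2.70330936, -1.55179074]), 'tvec': array([ 513.90955688,   82.48476897, 1060.84980178])}
0.1
```

View pics/top0.png

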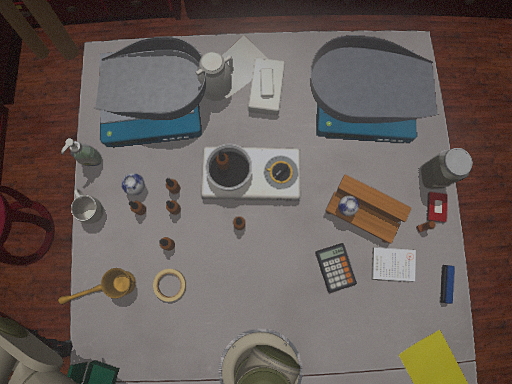

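View pics/side0.png

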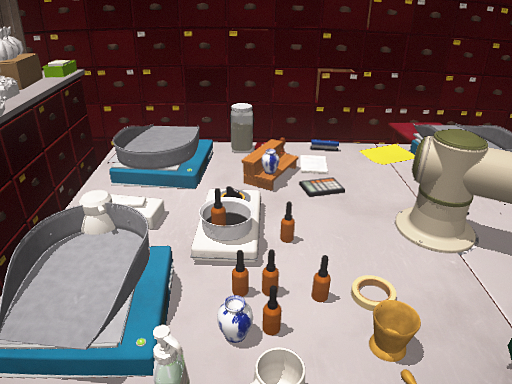

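The top view shows the tub at (229,168) with the finished bottle, the knob at (281,172), the riser at (367,208), and the herb jar at (133,184). The waiting bottles seem to be at (172,185), (138,208), (172,207), (167,243) and (239,223). Something small and amber lies at (426,227). The side view agrees with five waiting bottles. Next I'll measure them.

```bash
cat > h.py <<'E'
import numpy as np, cv2
from scipy.spatial.transform import Rotation as Rn
from rig import readout,cams,spotter,ctrl
def K(i):
    f=192/np.tan(np.radians(i["vfov"]/2)); return np.array([[f,0,i["cx"]],[0,f,i["cy"]],[0,0,1]]),np.array([i["k1"],0,0,0,0])
def cloud(d,i):
    "world xyz per pixel"
    k,c=K(i); v,u=np.mgrid[0:384,0:512]
    n=cv2.undistortPoints(np.stack([u,v],-1).reshape(-1,1,2).astype(float),k,c).reshape(384,512,2)
    P=np.dstack([n[...,0]*d,n[...,1]*d,d])
    R=cv2.Rodrigues(i["rvec"])[0]; W=(P-i["tvec"])@R
    W[d<=0]=np.nan; return W
def proj(X,i):
    k,c=K(i); return cv2.projectPoints(np.asarray(X,float).reshape(-1,1,3),i["rvec"],i["tvec"],k,c)[0].reshape(-1,2)
def ray_z(uv,z,i):
    "world point at height z on pixel ray"
    k,c=K(i); n=cv2.undistortPoints(np.asarray(uv,float).reshape(-1,1,2),k,c).reshape(-1,2)
    R=cv2.Rodrigues(i["rvec"])[0]; o=-R.T@i["tvec"]; D=np.c_[n,np.ones(len(n))]@R
    return o+D*((z-o[2])/D[:,2])[:,None]
def move(target,yaw=None,s=None):
    """plan numbers to bring TCP to target (mm, world) with jaw axis (tool y) at world angle yaw (deg, mod 180)"""
    s=s or readout.sense(); q=s["ee_rot"]; R=Rn.from_quat(np.r_[q[1:],q[0]]).as_matrix()
    d=R.T@(np.asarray(target,float)-s["eef_pos"])/10
    cur=np.degrees(np.arctan2(R[1,1],R[0,1])); tw=0
    if yaw is not None: tw=-(((yaw-cur)+90)%180-90)
    print("t %.1f pos %s jawyaw %.1f j6 %.2f w %.3f F %s | to %s: %.2f %.2f %.2f tw %.1f"%(s["time_s"],s["eef_pos"].round(1),cur,s["joints"][5],s["grip_width"],s["force"].round(1),np.round(target,1),*d,tw))
E
python3 - <<'E'
from h import *
for n in("top","side"):
    p,d=cams.capture(n); i=cams.camera_info(n); W=cloud(d,i)
    for t in ["b0_mid","done_mid","herb_jar_0","tub_floor","ledge","timer","set_tab"]:
        for r in spotter.regions_of(n,t):
            if r["conf"]<.2: continue
            m=r["pixels"]; w=W[m]; w=w[~np.isnan(w[:,0])]
            if len(w)==0: continue
            e=r["extent"]; hi=w[w[:,2]>np.percentile(w[:,2],97)-30]
            print(n,t,"%.2f"%r["conf"],np.round(e),m.sum(),"med",np.median(w,0).round(),"top",hi.mean(0).round(),"zmax",w[:,2].max().round())
E
```

```text
top b0_mid 0.55 [174. 205.  17.  12.] 157 med [485. 237.  63.] top [489. 241. 107.] zmax 119.0
top done_mid 0.49 [224. 162.  11.  12.] 140 med [603.  83. 123.] top [606.  85. 167.] zmax 179.0
top herb_jar_0 0.65 [135. 184.  23.  22.] 397 med [558. 357.  72.] top [561. 359.  73.] zmax 94.0
top tub_floor 0.72 [250. 173.  98.  56.] 5073 med [576.   2.  52.] top [602.  53.  96.] zmax 175.0
top ledge 0.63 [368. 210.  88.  70.] 3126 med [ 455. -339.   81.] top [ 478. -336.   93.] zmax 124.0
top timer 0.59 [284. 172.  19.  14.] 242 med [580. -86.  58.] top [581. -86.  64.] zmax 88.0
top set_tab 0.68 [271. 169.   6.  -1.] 6 med [591. -54.  55.] top [591. -55.  56.] zmax 61.0
side done_mid 0.78 [217. 206.  14.  40.] 386 med [607.  95. 119.] top [607.  90. 161.] zmax 177.0
side done_mid 0.25 [236. 318.  33.  46.] 1196 med [562. 382.  67.] top [562. 373.  73.] zmax 90.0
side done_mid 0.24 [234. 191.  14.   8.] 143 med [583. -84.  71.] top [579. -77.  79.] zmax 105.0
side herb_jar_0 0.90 [236. 320.  40.  50.] 1299 med [562. 381.  66.] top [562. 372.  73.] zmax 90.0
side tub_floor 0.89 [226. 224.  72.  77.] 4056 med [580. 109.  51.] top [586.  63.  90.] zmax 122.0
side ledge 0.76 [271. 167.  58.  53.] 1728 med [ 471. -269.   53.] top [ 477. -309.   95.] zmax 123.0
side ledge 0.44 [219. 205.  18.  37.] 365 med [607.  96. 119.] top [607.  90. 159.] zmax 176.0
```

```bash
cat >> h.py <<'E'
from scipy.optimize import least_squares
def fused(names=("top","side")):
    C=[]
    for n in names:
        p,d=cams.capture(n); i=cams.camera_info(n); W=cloud(d,i).reshape(-1,3); c=p.reshape(-1,3)
        k=~np.isnan(W[:,0]); C.append(np.c_[W[k],c[k]])
    return C
def clusters(P,r=12):
    from scipy.sparse.csgraph import connected_components
    from scipy.spatial import cKDTree
    t=cKDTree(P[:,:2]); g=t.sparse_distance_matrix(t,r); n,l=connected_components(g)
    return [P[l==a] for a in range(n)]
def circ(P,r):
    f=least_squares(lambda c:np.hypot(P[:,0]-c[0],P[:,1]-c[1])-r,P[:,:2].mean(0),loss="soft_l1",f_scale=1.5)
    return f.x,np.abs(f.fun).mean()
E
python3 - <<'E'
from h import *
A=fused()
for nm,C in zip(("top","side","both"),A+[np.vstack(A)]):
    x,y,z=C[:,:3].T
    k=(z>84)&(z<125)&(x>300)&(x<620)&(y>-30)&(y<430)&(np.hypot(x-595,y-78)>75)
    for c in clusters(C[k]):
        if len(c)<8: continue
        print(nm,len(c),"mean",c[:,:3].mean(0).round(1),"zmax %.0f"%c[:,2].max(),"circ",circ(c,7))
    k=(z>130)&(np.hypot(x-595,y-78)<75); 
    if k.sum()>5: print(nm,"done",C[k,:3].mean(0),circ(C[k],7))
    k=(z>98)&(z<107)&(np.hypot(x-595,y-78)<85); 
    f=least_squares(lambda c:np.hypot(C[k,0]-c[0],C[k,1]-c[1])-c[2],[595,78,67],loss="soft_l1",f_scale=2); print(nm,"rim",f.x.round(1),k.sum())
T=A[0];k=(T[:,0]>380)&(T[:,0]<500)&(T[:,1]<-440)&(T[:,1]>-500)&(T[:,2]>5)
print("amber thing",T[k,:3].mean(0),T[k,2].max(),k.sum())
p,d=cams.capture("top")
cv2.imwrite("pics/c1.png",np.hstack([cv2.resize(p[150:260,110:250],None,fx=3,fy=3,interpolation=2)[:,:,::-1][:330,:],cv2.resize(p[190:245,400:455],(330,330),interpolation=2)[:,:,::-1]]))
E
```

```text
top 40 mean [577.2   7.2 104.3] zmax 108 circ (array([577.53941762,   7.56099997]), np.float64(14.515548351718696))
top 49 mean [564.4 362.8  86.4] zmax 92 circ (array([566.03615239, 362.55807225]), np.float64(11.283722733497703))
top 25 mean [553.5 242.4 106.4] zmax 119 circ (array([558.01443331, 243.99860071]), np.float64(1.6015851970478507))
top 30 mean [489.8 241.1 108.7] zmax 119 circ (array([491.99868396, 243.05836301]), np.float64(1.7204870940031278))
top 33 mean [492.3 347.8 106.3] zmax 119 circ (array([493.98256686, 350.82546509]), np.float64(1.521940528734337))
top 24 mean [433.9  44.1 111.3] zmax 120 circ (array([435.76785572,  44.5332176 ]), np.float64(1.889481912309802))
top 30 mean [380.5 260.6 106.6] zmax 119 circ (array([382.12427413, 263.20397249]), np.float64(1.5234619242533352))
top 21 mean [307.4 397.6  86.5] zmax 93 circ (array([306.32789157, 394.11655026]), np.float64(9.133168237058923))
top done [606.63382917  84.70761476 154.52955714] (array([610.32419736,  85.23738409]), np.float64(1.5353505884904397))
top rim [591.3  66.8  64. ] 331
side 76 mean [557.5  16.2
[... 1524 characters left out ...]
004))
both 139 mean [491.3 353.1 103.5] zmax 119 circ (array([490.696399  , 349.89790316]), np.float64(1.38434212371513))
both 93 mean [432.3  48.  103.6] zmax 120 circ (array([431.50864201,  44.55075375]), np.float64(1.639698051457319))
both 127 mean [381.  264.9 103. ] zmax 119 circ (array([380.16682663, 261.82200978]), np.float64(1.3803182190974566))
both 50 mean [307.1 402.9  85.6] zmax 93 circ (array([305.12158992, 403.92063813]), np.float64(8.942687159553552))
both done [607.26234453  88.72293461 152.95719527] (array([608.57677498,  85.43603542]), np.float64(1.495414671739805))
both rim [589.6  67.1  64.1] 694
amber thing [ 438.99636905 -450.47365618   79.30232662] 95.08861160238217 65
```

View pics/c1.png

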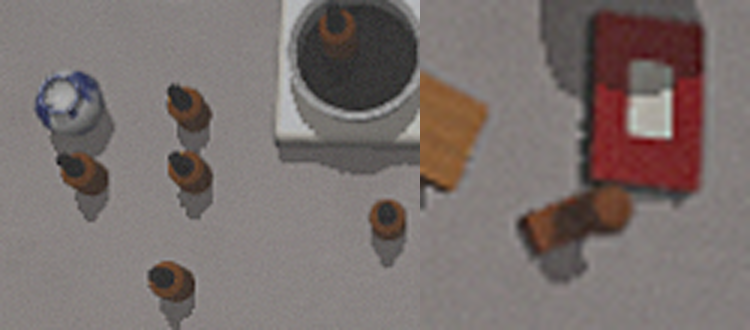

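The crop shows the five waiting bottles plus the herb jar. The item on the right is a wooden stamp beside a red pad, not a bottle. Next I'll measure the ledge and work out the first move.

Run:
```python
from h import *
A=fused()
for C in A:
    x,y,z=C[:,:3].T
    k=(z>86)&(z<96)&(x>380)&(x<580)&(y<-200)&(y>-450)
    c=max(clusters(C[k]),key=len)
    pts=c[:,:2].astype(np.float32); print("ledge",len(c),cv2.minAreaRect(pts),c[:,2].mean())
    k=(z>98)&(z<130)&(x>380)&(x<580)&(y<-200)&(y>-450); print("jar top",C[k,:3].mean(0))
    k=(z>42)&(z<56)&(x>480)&(x<700)&(y<180)&(y>-180)
    c=max(clusters(C[k]),key=len); print("box",cv2.minAreaRect(c[:,:2].astype(np.float32)))
move([609,85,260],90)
```

```text
ledge 1116 ((484.7796630859375, -354.0149230957031), (221.16961669921875, 50.536556243896484), 59.83159637451172) 90.12022849122134
jar top [ 462.91252443 -270.48682089  109.18564687]
box ((586.4961547851562, 4.4400482177734375), (295.1476135253906, 157.23809814453125), 86.40467071533203)
ledge 348 ((480.48785400390625, -352.64605712890625), (218.21121215820312, 51.82476806640625), 59.37376022338867) 90.77452041248985
jar top [ 460.64470385 -262.71461949  109.66351248]
box ((584.56396484375, 7.4863128662109375), (297.11822509765625, 159.51158142089844), 86.19654846191406)
t 1.1 pos [137.4 506.7 231.3] jawyaw 74.8 j6 -0.22 w 0.999 F [-0.2  0.  -1.1] | to [609  85 260]: -56.55 -28.36 -2.87 tw -15.2
```

Emit:
step_arm --plan "-56.5 -28.4 -3 -15.2 60; -56.5 -28.4 -3 -15.2 60; -56.5 -28.4 -3 -15.2 60; -56.5 -28.4 -3 -15.2 60; -56.5 -28.4 -3 -15.2 60; -56.5 -28.4 -3 -15.2 60; -56.5 -28.4 -3 -15.2 60; -56.5 -28.4 -3 -15.2 60; -56.5 -28.4 -3 -15.2 60; -56.5 -28.4 -3 -15.2 60"

```text
time_s: 2.15
eef_pos: [504.3, 177.5, 254.8]
ee_rot: [0.0, -0.0, 1.0, 0.0]
force: [0.9, 0.7, 0.7]
grip_width: 0.602
```

Run:
```python
from h import *
move([609,85,260],90)
```

```text
t 2.1 pos [504.3 177.5 254.8] jawyaw 90.0 j6 -1.45 w 0.602 F [0.9 0.7 0.7] | to [609  85 260]: -10.46 -9.25 -0.51 tw 0.0
```

Emit:
step_arm --plan "-10.5 -9.2 -0.5 0 60; -10.5 -9.2 -0.5 0 60; -10.5 -9.2 -0.5 0 60; -10.5 -9.2 -0.5 0 60; -10.5 -9.2 -0.5 0 60"

```text
time_s: 2.65
eef_pos: [608.2, 86.9, 259.0]
ee_rot: [-0.0, 0.0, 1.0, 0.0]
force: [-0.6, 0.6, 0.6]
grip_width: 0.598
```

```bash
cat >> h.py <<'E'
def bulb(n,xy,z0=130,z1=172,R=40):
    p,d=cams.capture(n); i=cams.camera_info(n); W=cloud(d,i).reshape(-1,3); W=W[~np.isnan(W[:,0])]
    k=(W[:,2]>z0)&(W[:,2]<z1)&(np.hypot(W[:,0]-xy[0],W[:,1]-xy[1])<R)
    if k.sum()<6: print(n,"none",k.sum()); return
    c=max(clusters(W[k],6),key=len)
    print(n,len(c),"mean",c.mean(0).round(1),"zmax %.0f"%c[:,2].max(),"circ",*circ(c,7))
E
python3 - <<'E'
from h import *
s=readout.sense()
p,d=cams.capture("wrist"); i=cams.camera_info("wrist"); cv2.imwrite("pics/w1.png",p[:,:,::-1])
R=cv2.Rodrigues(i["rvec"])[0]; print("cam pos",-R.T@i["tvec"],"axis",R[2],s["eef_pos"])
W=cloud(d,i).reshape(-1,3);W=W[~np.isnan(W[:,0])]
print(np.percentile(W,[1,50,99],axis=0))
bulb("wrist",(609,85));bulb("top",(609,85));bulb("side",(609,85))
E
```

```text
cam pos [539.01558031  87.10948047 402.32652397] axis [ 2.72216626e-01  5.80334476e-04 -9.62235819e-01] [608.22880881  86.88267142 259.00278558]
[[ 435.92016707 -220.86639651   -0.95838388]
 [ 596.60583721   87.91051858   43.69856317]
 [ 854.84664977  387.02544068  348.61023823]]
wrist 411 mean [605.1  85.3 147.9] zmax 172 circ [609.65646612  85.20282982] 0.9763703349728676
top none 0
side 104 mean [607.5  90.6 149.6] zmax 172 circ [608.12323804  85.40362649] 1.0574409490308017
```

View pics/w1.png

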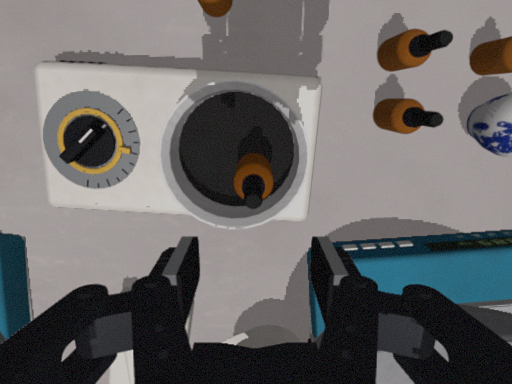

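The wrist view shows the tub rim around (235,150), the finished bottle's bulb at (253,195) and the knob at (90,140). The knob's line points up and to the right, and the brass tab is at (128,150), about 60° clockwise. The fit puts the bulb at (609.5,85.3), so I'm descending.

Emit:
step_arm --plan "0 0 4 0 60; 0 0 8 0 60; 0 0 11 0 60; 0 0 12.1 0 60; 0 0 12.1 0 60; 0 0 12.1 0 60"

```text
time_s: 3.45
eef_pos: [608.8, 87.6, 140.5]
ee_rot: [0.001, -0.0, 1.0, -0.0]
force: [-0.4, 0.3, 0.1]
grip_width: 0.599
```

Run:
```python
from h import *
bulb("side",(609,85)); bulb("wrist",(609,85))
move([609.3,85.3,138],90)
```

```text
side 53 mean [605.2 119.4 156. ] zmax 172 circ [605.90100834 117.46150774] 2.2574227818864956
wrist 1845 mean [605.   84.8 150.6] zmax 172 circ [610.06728794  84.70199124] 0.8134667025601872
t 3.5 pos [608.9  87.4 140.6] jawyaw 90.0 j6 -1.62 w 0.602 F [ 0.2 -0.2 -0. ] | to [609.3  85.3 138. ]: -0.04 -0.21 0.26 tw 0.0
```

Emit:
step_arm --plan "0 -0.25 0.2 0 60; 0 -0.25 0.2 0 40; 0 -0.25 0.2 0 5; 0 -0.25 0.2 0 0; 0 -0.25 0.2 0 0; 0 -0.25 0.2 0 0; 0 -0.25 0.2 0 0; 0 -0.25 0.2 0 0; 0 -0.25 0.2 0 0; 0 -0.25 0.2 0 0" --grip_force 40

```text
time_s: 4.55
eef_pos: [608.2, 84.9, 136.9]
ee_rot: [0.0, -0.0, 1.0, 0.0]
force: [-0.1, 1.0, 4.7]
grip_width: 0.15
```

Emit:
step_arm --plan "0 0 -2 0 0; 0 0 -5 0 0; 0 0 -9 0 0; 0 0 -12 0 0; 0 0 -12.5 0 0; 0 0 -12.5 0 0; 0 0 -12.5 0 0"

```text
time_s: 5.25
eef_pos: [607.5, 84.7, 259.3]
ee_rot: [-0.002, -0.0, 1.0, 0.0]
force: [0.1, 0.1, -1.1]
grip_width: 0.152
```

Run:
```python
from h import *
move([467.5,-379,262],60)
p,d=cams.capture("wrist"); i=cams.camera_info("wrist"); W=cloud(d,i).reshape(-1,3); C=W[~np.isnan(W[:,0])]
k=(C[:,2]>97)&(C[:,2]<108)&(np.hypot(C[:,0]-590,C[:,1]-67)<90)
f=least_squares(lambda c:np.hypot(C[k,0]-c[0],C[k,1]-c[1])-c[2],[595,78,67],loss="soft_l1",f_scale=1); print("rim",f.x.round(1),k.sum(),abs(f.fun).mean())
cv2.imwrite("pics/w2.png",p[:,:,::-1])
```

```text
t 5.2 pos [607.5  84.7 259.3] jawyaw 90.0 j6 -1.62 w 0.152 F [ 0.1  0.1 -1.1] | to [ 467.5 -379.   262. ]: 14.02 -46.37 -0.22 tw 30.0
rim [591.   67.1  64.2] 3859 1.9942304330960983
```

View pics/w2.png

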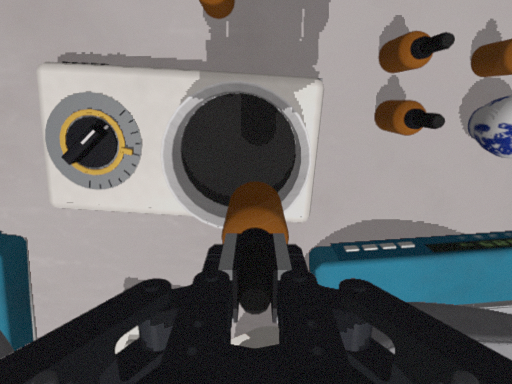

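The bottle is held and clear of the tub, with the rest of the scene unchanged. The tub centre comes out at about (590,67). Now to the riser.

Emit:
step_arm --plan "14 -46.4 0 30 0; 14 -46.4 0 30 0; 14 -46.4 0 30 0; 14 -46.4 0 30 0; 14 -46.4 0 30 0; 14 -46.4 0 30 0; 14 -46.4 0 30 0; 14 -46.4 0 30 0; 14 -46.4 0 30 0; 14 -46.4 0 30 0"

```text
time_s: 6.3
eef_pos: [466.6, -381.8, 259.7]
ee_rot: [-0.001, 0.26, 0.966, 0.001]
force: [0.8, 0.4, -0.6]
grip_width: 0.152
```

Run:
```python
from h import *
move([467.5,-379,175],60)
p,d=cams.capture("wrist"); i=cams.camera_info("wrist"); W=cloud(d,i).reshape(-1,3); C=W[~np.isnan(W[:,0])]
x,y,z=C.T
for a,b in((84,97),(40,50)):
    k=(z>a)&(z<b)&(x>360)&(x<590)&(y<-200)&(y>-480)
    c=max(clusters(C[k][::3],5),key=len); print(len(c),cv2.minAreaRect(c[:,:2].astype(np.float32)),c[:,2].mean())
cv2.imwrite("pics/w3.png",p[:,:,::-1])
```

```text
t 6.3 pos [ 466.6 -381.8  259.7] jawyaw 59.9 j6 -1.93 w 0.152 F [ 0.8  0.4 -0.6] | to [ 467.5 -379.   175. ]: 0.04 0.29 8.48 tw -0.1
3558 ((454.1446533203125, -343.94525146484375), (220.1546173095703, 110.368408203125), 60.0763053894043) 89.55447331043904
3238 ((433.931884765625, -332.14276123046875), (220.2442169189453, 69.12812805175781), 59.59855270385742) 44.70472155786311
```

View pics/w3.png

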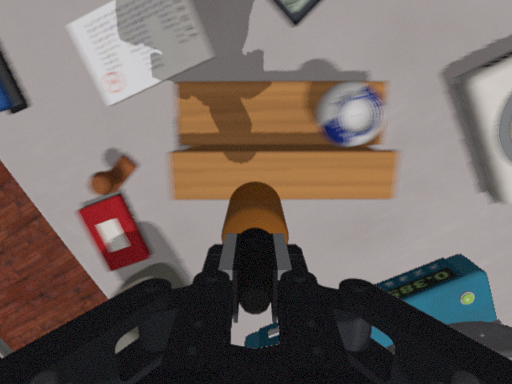

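The wrist view shows the riser level with the image. The upper step spans rows 150–198, and the jar at (350,113) is well clear to the right. I'm lowering the bottle onto the upper step.

Emit:
step_arm --plan "-0.1 0 3 0 0; -0.1 0 6 0 0; -0.1 0 8 0 0; -0.1 0 8.7 0 0; -0.1 0 9 0 0; -0.1 0 9.1 0 0; -0.1 0 9.1 0 0"

```text
time_s: 7.05
eef_pos: [469.5, -380.0, 171.4]
ee_rot: [0.001, 0.259, 0.966, -0.0]
force: [-0.7, 0.2, -1.0]
grip_width: 0.152
```

Run:
```python
from h import *
move([467.5,-379,167],60)
for n in ("side","wrist"):
    p,d=cams.capture(n); i=cams.camera_info(n); W=cloud(d,i).reshape(-1,3); C=W[~np.isnan(W[:,0])]
    x,y,z=C.T; k=(z>78)&(z<102)&(x>360)&(x<590)&(y<-200)&(y>-480)
    q=C[k]@np.array([[.866,.5],[-.5,.866],[0,0]]); kk=abs(C[k,2]-90)<5
    print(n,"n-range",np.percentile(q[kk,0],[0,2,50,98,100]).round(1),"y",np.percentile(q[kk,1],[1,99]).round(1))
```

```text
t 7.0 pos [ 469.5 -380.   171.4] jawyaw 60.0 j6 -1.92 w 0.152 F [-0.7  0.2 -1. ] | to [ 467.5 -379.   167. ]: 0.22 -0.01 0.44 tw 0.0
side n-range [506.6 508.6 585.6 615.  617.9] y [-174.    44.5]
wrist n-range [509.5 545.4 591.9 618.5 620.5] y [-173.    40.9]
```

Emit:
step_arm --plan "0.1 0 0.2 0 0; 0.1 0 0.35 0 0; 0.1 0 0.45 0 0; 0.1 0 0.45 0 0; 0.1 0 0.45 0 0"

```text
time_s: 7.65
eef_pos: [468.4, -379.4, 166.8]
ee_rot: [0.0, 0.259, 0.966, -0.0]
force: [-1.1, 2.0, 5.4]
grip_width: 0.15
```

Emit:
step_arm --plan "0 0 0 0 20; 0 0 0 0 30; 0 0 0 0 45; 0 0 0 0 55; 0 0 -2 0 55; 0 0 -5 0 55; 0 0 -9 0 55; 0 0 -9.5 0 55; 0 0 -9.5 0 55"

```text
time_s: 8.55
eef_pos: [468.5, -379.5, 261.9]
ee_rot: [0.001, 0.259, 0.966, -0.001]
force: [-0.3, -0.0, 0.0]
grip_width: 0.549
```

Run:
```python
from h import *
for n in ("top","side","wrist"): bulb(n,(468.4,-379.4),170,210)
A=fused(); C=np.vstack(A); x,y,z=C[:,:3].T
k=(z>84)&(z<125)&(x>300)&(x<620)&(y>20)&(y<430)&(np.hypot(x-590,y-67)>80)&(np.hypot(x-562,y-363)>40)
for c in clusters(C[k]):
    if len(c)>20: print(len(c),circ(c,7))
move([432.5,44.5,230],90)
```

```text
top none 0
side 41 mean [ 466.8 -374.6  187.4] zmax 205 circ [ 466.44713585 -380.06679795] 1.3505417578332113
wrist 575 mean [ 467.6 -379.2  196.2] zmax 207 circ [ 470.79347008 -380.92087748] 1.5292810403422314
122 (array([553.77680056, 242.90000243]), np.float64(1.4655198645239003))
127 (array([488.0252952 , 241.75829886]), np.float64(1.3722321414947742))
138 (array([490.69672621, 349.77604471]), np.float64(1.396696640518536))
128 (array([379.75686319, 262.00824716]), np.float64(1.4011102632374017))
44 (array([306.91740969, 399.19937113]), np.float64(9.529249579918643))
64 (array([431.37487532,  44.77270398]), np.float64(1.126733930486548))
t 8.8 pos [ 468.1 -379.   259.7] jawyaw 60.0 j6 -1.92 w 0.552 F [ 0.5 -0.1  0.1] | to [432.5  44.5 230. ]: 24.24 34.91 3.05 tw -30.0
```

Emit:
step_arm --plan "24.2 34.9 8.5 -30 55; 24.2 34.9 8.5 -30 55; 24.2 34.9 8.5 -30 55; 24.2 34.9 8.5 -30 55; 24.2 34.9 8.5 -30 55; 24.2 34.9 8.5 -30 55; 24.2 34.9 8.5 -30 55; 24.2 34.9 8.5 -30 55; 24.2 34.9 8.5 -30 55; 24.2 34.9 8.5 -30 55"

```text
time_s: 9.8
eef_pos: [431.6, 47.1, 174.9]
ee_rot: [-0.001, -0.002, 1.0, 0.0]
force: [-0.4, -0.7, -0.0]
grip_width: 0.55
```

Run:
```python
from h import *
bulb("wrist",(432.5,44.5),80,120); bulb("side",(432.5,44.5),80,120)
move([433,44.5,80],90)
```

```text
wrist 547 mean [431.6  42.5 106.9] zmax 118 circ [435.28513151  42.41355054] 1.5257162820334722
side 74 mean [431.9  49.2  99.6] zmax 116 circ [431.20509346  44.67001137] 1.1395555547439538
t 9.9 pos [432.9  44.2 175.8] jawyaw 90.1 j6 -1.74 w 0.546 F [-0.1 -0.3 -0.4] | to [433.   44.5  80. ]: -0.02 0.03 9.58 tw 0.1
```

Emit:
step_arm --plan "0 0 4 0 55; 0 0 8 0 55; 0 0 9.5 0 55; 0 0 9.5 0 50; 0 0 9.5 0 20; 0 0 9.5 0 5; 0 0 9.5 0 0; 0 0 9.5 0 0; 0 0 9.5 0 0; 0 0 9.5 0 0"

```text
time_s: 10.9
eef_pos: [433.9, 43.7, 82.2]
ee_rot: [0.001, -0.0, 1.0, -0.0]
force: [0.0, 0.1, 7.2]
grip_width: 0.155
```

Run:
```python
from h import *
move([433,44.5,230],90)
move([590,67,230],90)
```

```text
t 10.9 pos [433.9  43.7  82.2] jawyaw 90.0 j6 -1.74 w 0.155 F [0.  0.1 7.2] | to [433.   44.5 230. ]: 0.05 0.07 -14.78 tw 0.0
t 10.9 pos [433.9  43.7  82.2] jawyaw 90.0 j6 -1.74 w 0.155 F [0.  0.1 7.2] | to [590  67 230]: -15.65 2.30 -14.74 tw 0.0
```

Emit:
step_arm --plan "0 0 -4 0 0; 0 0 -9 0 0; 0 0 -14 0 0; -4 0.5 -14.8 0 0; -9 1.3 -14.8 0 0; -13 1.9 -14.8 0 0; -15.6 2.3 -14.8 0 0; -15.6 2.3 -14.8 0 0; -15.6 2.3 -14.8 0 0; -15.6 2.3 -14.8 0 0"

```text
time_s: 11.9
eef_pos: [588.2, 67.0, 229.3]
ee_rot: [-0.0, -0.0, 1.0, -0.0]
force: [-0.0, -0.1, -1.4]
grip_width: 0.15
```

```bash
cat >> h.py <<'E'
def rim():
    p,d=cams.capture("wrist"); i=cams.camera_info("wrist"); W=cloud(d,i).reshape(-1,3); C=W[~np.isnan(W[:,0])]
    k=(C[:,2]>98)&(C[:,2]<108)&(abs(np.hypot(C[:,0]-590,C[:,1]-67)-65)<9)
    f=least_squares(lambda c:np.hypot(C[k,0]-c[0],C[k,1]-c[1])-c[2],[590,67,65],loss="soft_l1",f_scale=1); print("rim",f.x.round(1),k.sum(),abs(f.fun).mean())
E
python3 - <<'E'
from h import *
rim()
move([590,67,142],90)
E
```

```text
rim [590.8  67.   64.5] 3893 1.8401572664969386
t 11.9 pos [588.3  67.  229.6] jawyaw 90.0 j6 -1.66 w 0.149 F [ 0.4 -0.7 -1.1] | to [590  67 142]: -0.17 0.00 8.76 tw 0.0
```

Emit:
step_arm --plan "-0.1 0 4 0 0; -0.1 0 7.5 0 0; -0.1 0 8.5 0 0; -0.1 0 8.7 0 0; -0.1 0 8.8 0 0; -0.1 0 8.8 0 0"

```text
time_s: 12.55
eef_pos: [590.2, 67.0, 142.1]
ee_rot: [0.001, -0.0, 1.0, -0.0]
force: [0.8, 0.1, -0.3]
grip_width: 0.145
```

Emit:
step_arm --plan "0 0 0.15 0 0; 0 0 0.3 0 0; 0 0 0.3 0 0"

```text
time_s: 12.85
eef_pos: [591.2, 67.0, 141.8]
ee_rot: [0.003, -0.0, 1.0, -0.0]
force: [-4.7, 0.6, 18.4]
grip_width: 0.151
```

Emit:
step_arm --plan "0 0 -0.3 0 10; 0 0 -0.3 0 25; 0 0 -0.3 0 45; 0 0 -0.3 0 50; 0 0 -4 0 50; 0 0 -8 0 50; 0 0 -12 0 50; 0 0 -12 0 50"

```text
time_s: 13.65
eef_pos: [591.7, 67.0, 263.7]
ee_rot: [0.005, -0.0, 1.0, -0.0]
force: [0.1, 0.9, -0.5]
grip_width: 0.501
```

```bash
cat >> h.py <<'E'
def waiting(names=("top","side")):
    C=np.vstack(fused(names)); x,y,z=C[:,:3].T
    k=(z>84)&(z<125)&(x>330)&(x<640)&(y>-100)&(y<440)&(np.hypot(x-590,y-67)>85)&(np.hypot(x-562,y-363)>45)
    return [print("waiting",len(c),*circ(c,7)) for c in clusters(C[k]) if len(c)>15]
E
python3 - <<'E'
from h import *
bulb("wrist",(590,67),142,176);bulb("side",(590,67),142,176)
rim(); waiting()
move([554.5,243,230],90)
E
```

```text
wrist 385 mean [585.6  67.  165.1] zmax 173 circ [589.02196333  67.02375748] 1.7256826109807595
side 77 mean [586.9  71.8 160. ] zmax 176 circ [587.27980124  66.95775815] 1.0152215081026446
rim [590.2  67.1  65. ] 3413 1.591540107623245
waiting 120 [553.78748752 242.72930495] 1.350486494509146
waiting 125 [487.86913322 242.09052088] 1.3969204693075312
waiting 139 [490.83947134 349.7218173 ] 1.3751498505096036
waiting 125 [380.06061584 261.87429877] 1.309759246300557
t 13.9 pos [589.6  67.1 256.5] jawyaw 90.0 j6 -1.66 w 0.503 F [ 0.8 -0.2 -0.3] | to [554.5 243.  230. ]: 3.49 17.60 2.66 tw 0.0
```

The centre bottle stands at about (589,67), within 2 mm of the tub axis. Next is the bottle at (554.5,243).

Emit:
step_arm --plan "0.9 4.7 1 0 55; 1.8 9.3 2 0 55; 2.7 13.5 4 0 55; 3.5 17.6 6 0 55; 3.5 17.6 6 0 55; 3.5 17.6 10 0 55; 3.5 17.6 14 0 55; 3.5 17.6 17 0 55; 3.5 17.6 17.4 0 55; 3.5 17.6 17.4 0 55"

```text
time_s: 14.9
eef_pos: [555.0, 242.6, 84.0]
ee_rot: [-0.001, -0.0, 1.0, -0.0]
force: [0.6, -0.3, 0.4]
grip_width: 0.551
```

Run:
```python
from h import *
bulb("wrist",(554,243),84,117)
move([554.5,243,82],90)
```

```text
wrist 1681 mean [552.5 242.7 106.6] zmax 117 circ [556.72787243 242.70650824] 1.1240744774257418
t 14.9 pos [555.7 242.9  85.3] jawyaw 90.0 j6 -1.35 w 0.549 F [0.4 0.4 0.3] | to [554.5 243.   82. ]: 0.12 0.01 0.33 tw 0.0
```

Emit:
step_arm --plan "0 0 0.2 0 30; 0 0 0.2 0 5; 0 0 0.2 0 0; 0 0 0.2 0 0; 0 0 0.2 0 0; 0 0 0.2 0 0; 0 0 -4 0 0; 0 0 -8.5 0 0; 0 0 -13 0 0; 0 0 -17.5 0 0"

```text
time_s: 15.95
eef_pos: [554.5, 243.0, 260.9]
ee_rot: [-0.0, -0.0, 1.0, 0.0]
force: [0.1, 0.7, -0.3]
grip_width: 0.151
```

Run:
```python
from h import *
move([617,94.5,275],90)
```

```text
t 15.9 pos [554.5 243.  260.9] jawyaw 90.0 j6 -1.35 w 0.151 F [ 0.1  0.7 -0.3] | to [617.   94.5 275. ]: -6.24 -14.85 -1.41 tw 0.0
```

Emit:
step_arm --plan "-1.8 -4.3 -1.2 0 0; -3.7 -8.7 -1.2 0 0; -5.2 -12.3 -1.2 0 0; -6.3 -14.8 -1.2 0 0; -6.3 -14.8 -1.2 0 0; -6.3 -14.8 2 0 0; -6.3 -14.8 5 0 0; -6.3 -14.8 5 0 0"

```text
time_s: 16.75
eef_pos: [616.0, 95.7, 205.1]
ee_rot: [-0.004, -0.0, 1.0, 0.0]
force: [0.4, -0.9, -1.5]
grip_width: 0.149
```

Run:
```python
from h import *
move([617.6,94.6,146],90)
p,d=cams.capture("wrist");cv2.imwrite("pics/w4.png",p[:,:,::-1])
```

```text
t 16.8 pos [616.   95.7 205.1] jawyaw 90.1 j6 -1.61 w 0.149 F [ 0.4 -0.9 -1.5] | to [617.6  94.6 146. ]: -0.21 -0.12 5.91 tw 0.1
```

View pics/w4.png

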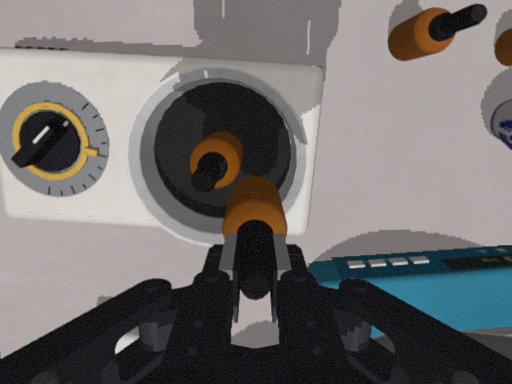

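The picture shows the centre bottle in the middle of the tub at (215,155), with the carried bottle over the far-left slot. Lowering.

Emit:
step_arm --plan "-0.1 -0.1 2 0 0; -0.1 -0.1 4 0 0; -0.1 -0.1 5.2 0 0; -0.1 -0.1 5.7 0 0; -0.1 -0.1 6 0 0; -0.1 -0.1 6.1 0 0; -0.1 -0.1 6.1 0 0"

```text
time_s: 17.5
eef_pos: [619.3, 94.1, 148.8]
ee_rot: [0.001, -0.0, 1.0, -0.0]
force: [0.0, -0.4, -0.6]
grip_width: 0.151
```

Emit:
step_arm --plan "0.1 0 0.15 0 0; 0.1 0 0.3 0 0; 0.1 0 0.3 0 0"

```text
time_s: 17.8
eef_pos: [617.9, 94.0, 145.0]
ee_rot: [-0.0, -0.0, 1.0, -0.0]
force: [-0.5, 0.1, -1.0]
grip_width: 0.15
```

Emit:
step_arm --plan "0 0 0.15 0 0; 0 0 0.25 0 0; 0 0 0.25 0 0"

```text
time_s: 18.1
eef_pos: [618.3, 94.0, 143.3]
ee_rot: [0.001, -0.0, 1.0, -0.0]
force: [-0.8, -0.4, 3.9]
grip_width: 0.145
```

Contact. Release, rise, and go for the bottle at (489,242).

Emit:
step_arm --plan "0 0 0 0 10; 0 0 0 0 25; 0 0 0 0 45; 0 0 0 0 45; 0 0 -4 0 45; 0 0 -8 0 45; 0 0 -11 0 45; 0 0 -11 0 45"

```text
time_s: 18.9
eef_pos: [619.3, 94.1, 257.2]
ee_rot: [0.004, -0.0, 1.0, -0.0]
force: [-0.2, -0.6, 0.3]
grip_width: 0.446
```

Run:
```python
from h import *
bulb("wrist",(617.6,94),142,176,20);bulb("side",(589,67),142,176,15)
waiting()
move([489,242,84],90)
```

```text
wrist 417 mean [614.4  93.5 165.2] zmax 174 circ [617.78458008  93.40435557] 1.6745583771200472
side 83 mean [587.   71.9 160.1] zmax 176 circ [587.32352699  67.15037554] 1.0416582989636638
waiting 109 [487.86172537 241.7004004 ] 1.310078109050816
waiting 139 [491.00491455 349.70870016] 1.4425039919013891
waiting 124 [380.12332926 261.64137915] 1.2922735019675669
t 19.1 pos [617.5  94.  250.9] jawyaw 90.0 j6 -1.61 w 0.450 F [0.3 0.1 0.3] | to [489 242  84]: 12.80 14.80 16.73 tw 0.0
```

Emit:
step_arm --plan "3 3.5 0 0 55; 6.2 7.2 0.5 0 55; 9.4 10.9 2 0 55; 12.8 14.8 4 0 55; 12.8 14.8 5 0 55; 12.8 14.8 9 0 55; 12.8 14.8 13 0 55; 12.8 14.8 16 0 55; 12.8 14.8 16.8 0 55; 12.8 14.8 16.8 0 55"

```text
time_s: 20.1
eef_pos: [489.3, 241.8, 83.6]
ee_rot: [-0.001, -0.0, 1.0, -0.0]
force: [0.3, -0.5, -0.5]
grip_width: 0.552
```

Run:
```python
from h import *
bulb("wrist",(489,242),84,117)
move([489,242,83],90)
```

```text
wrist 1666 mean [487.  241.7 106.7] zmax 117 circ [491.28047958 241.69399066] 1.0888684850711134
t 20.1 pos [490.2 242.   85. ] jawyaw 90.0 j6 -1.33 w 0.551 F [-0.2  0.6 -0.4] | to [489 242  83]: 0.12 0.00 0.20 tw 0.0
```

Emit:
step_arm --plan "0 0 0.2 0 30; 0 0 0.2 0 5; 0 0 0.2 0 0; 0 0 0.2 0 0; 0 0 0.2 0 0; 0 0 0.2 0 0; 0 0 -4 0 0; 0 0 -8.5 0 0; 0 0 -13 0 0; 0 0 -17.5 0 0"

```text
time_s: 21.15
eef_pos: [489.5, 241.9, 261.6]
ee_rot: [-0.0, -0.0, 1.0, 0.0]
force: [0.3, 0.6, -1.2]
grip_width: 0.155
```

Run:
```python
from h import *
move([617.6,39.4,275],90)
```

```text
t 21.1 pos [489.5 241.9 261.6] jawyaw 90.0 j6 -1.33 w 0.155 F [ 0.3  0.6 -1.2] | to [617.6  39.4 275. ]: -12.80 -20.26 -1.35 tw 0.0
```

Emit:
step_arm --plan "-2.5 -4 -2 0 0; -5 -8 -2 0 0; -7.5 -12 -2 0 0; -10.2 -16.2 -2 0 0; -12.8 -20.2 -2 0 0; -12.8 -20.2 -2 0 0; -12.8 -20.2 -2 0 0; -12.8 -20.2 2 0 0; -12.8 -20.2 5 0 0; -12.8 -20.2 5 0 0"

```text
time_s: 22.15
eef_pos: [615.8, 41.6, 205.9]
ee_rot: [-0.004, -0.001, 1.0, 0.001]
force: [0.4, -0.1, -2.1]
grip_width: 0.148
```

Run:
```python
from h import *
move([617.6,39.4,143.5],90)
bulb("side",(589,67),142,176,15)
```

```text
t 22.1 pos [615.8  41.6 205.9] jawyaw 90.1 j6 -1.70 w 0.148 F [ 0.4 -0.1 -2.1] | to [617.6  39.4 143.5]: -0.23 -0.22 6.24 tw 0.1
side 81 mean [587.   71.7 160. ] zmax 176 circ [587.50730232  66.78068541] 1.2659635723451639
```

Emit:
step_arm --plan "0 0 1.5 0 0; 0 0 4 0 0; 0 0 5.2 0 0; 0 0 5.6 0 0; 0 0 6 0 0; 0 0 6.1 0 0; 0 0 6.2 0 0; 0 0 6.2 0 0"

```text
time_s: 23.0
eef_pos: [618.2, 40.0, 148.1]
ee_rot: [0.0, -0.0, 1.0, -0.0]
force: [-0.3, -0.6, -1.7]
grip_width: 0.151
```

Emit:
step_arm --plan "0 0 0.2 0 0; 0 0 0.35 0 0; 0 0 0.45 0 0; 0 0 0.5 0 0; 0 0 0.5 0 0"

```text
time_s: 23.5
eef_pos: [618.4, 40.0, 143.7]
ee_rot: [0.001, -0.0, 1.0, -0.0]
force: [-1.6, 0.2, 6.0]
grip_width: 0.152
```

Contact at the floor. Release, and next take (491.5,350).

Emit:
step_arm --plan "0 0 0 0 10; 0 0 0 0 25; 0 0 0 0 45; 0 0 0 0 45; 0 0 -4 0 45; 0 0 -8 0 45; 0 0 -11 0 45; 0 0 -11 0 45"

```text
time_s: 24.3
eef_pos: [619.3, 40.0, 257.2]
ee_rot: [0.004, -0.0, 1.0, -0.001]
force: [0.1, -0.1, 0.0]
grip_width: 0.451
```

Run:
```python
from h import *
bulb("wrist",(617.6,40),142,176,20);bulb("side",(589,67),142,176,15)
waiting()
move([492,350,84],90)
```

```text
wrist 412 mean [613.9  39.6 165.3] zmax 174 circ [617.34912491  39.5920803 ] 1.6905135985816844
side 80 mean [587.   71.6 159.7] zmax 176 circ [587.02407624  66.60955885] 0.9418092164802075
waiting 143 [490.89900344 349.89274   ] 1.3979130516765892
waiting 126 [380.12048285 261.66636824] 1.387707638515794
t 24.5 pos [617.6  40.1 251. ] jawyaw 90.0 j6 -1.70 w 0.453 F [ 1.2  0.  -0.7] | to [492 350  84]: 12.50 30.99 16.74 tw 0.0
```

Emit:
step_arm --plan "1.9 4.6 0 0 55; 3.8 9.2 0 0 55; 5.6 13.8 0 0 55; 7.4 18.4 0 0 55; 9.3 23 1 0 55; 11.1 27.5 3 0 55; 12.5 31 5 0 55; 12.5 31 6 0 55; 12.5 31 7 0 55; 12.5 31 7 0 55"

```text
time_s: 25.5
eef_pos: [492.8, 348.9, 180.7]
ee_rot: [-0.001, 0.0, 1.0, -0.001]
force: [-0.0, -0.2, -0.7]
grip_width: 0.548
```

Run:
```python
from h import *
bulb("wrist",(492,350),84,117)
move([492,350,83],90)
```

```text
wrist 464 mean [490.2 349.3 108.2] zmax 117 circ [493.77797282 349.37864461] 1.3957354097576762
t 25.6 pos [493.3 348.9 182. ] jawyaw 89.9 j6 -1.15 w 0.547 F [ 0.2 -0.1  0. ] | to [492 350  83]: 0.12 0.12 9.90 tw -0.1
```

Emit:
step_arm --plan "0.1 0.1 4 0 55; 0.1 0.1 8 0 55; 0.1 0.1 9.6 0 55; 0.1 0.1 9.8 0 55; 0.1 0.1 9.8 0 30; 0.1 0.1 9.8 0 5; 0.1 0.1 9.8 0 0; 0.1 0.1 9.8 0 0; 0.1 0.1 9.8 0 0; 0.1 0.1 9.8 0 0"

```text
time_s: 26.55
eef_pos: [492.9, 350.9, 86.4]
ee_rot: [0.002, -0.0, 1.0, 0.0]
force: [0.1, -2.3, 6.3]
grip_width: 0.15
```

Emit:
step_arm --plan "0 0 -4 0 0; 0 0 -8.5 0 0; 0 0 -13 0 0; 0 0 -17.5 0 0; 0 0 -20 0 0; 0 0 -20 0 0"

```text
time_s: 27.15
eef_pos: [492.7, 351.5, 289.1]
ee_rot: [0.004, -0.0, 1.0, 0.002]
force: [0.2, 0.4, -1.5]
grip_width: 0.15
```

Run:
```python
from h import *
move([562.4,39.6,285],90)
```

```text
t 27.1 pos [492.7 351.5 289.1] jawyaw 90.0 j6 -1.15 w 0.150 F [ 0.2  0.4 -1.5] | to [562.4  39.6 285. ]: -6.95 -31.20 0.35 tw 0.0
```

Emit:
step_arm --plan "-1.1 -4.8 0 0 0; -2.1 -9.6 0 0 0; -3.2 -14.4 0 0 0; -4.3 -19.2 0 0 0; -5.3 -24 0 0 0; -6.4 -28.8 0 0 0; -6.9 -31.2 0 0 0; -6.9 -31.2 0 0 0; -6.9 -31.2 4 0 0; -6.9 -31.2 7 0 0"

```text
time_s: 28.15
eef_pos: [560.2, 39.8, 212.2]
ee_rot: [-0.001, -0.0, 1.0, 0.0]
force: [0.1, -0.1, -1.8]
grip_width: 0.147
```

Run:
```python
from h import *
bulb("side",(589,67),142,176,15)
move([562.4,39.6,146],90)
```

```text
side 78 mean [587.   71.9 160.3] zmax 175 circ [587.52740453  66.99074194] 0.9579524223042006
t 28.2 pos [558.2  40.1 207.2] jawyaw 90.1 j6 -1.71 w 0.149 F [-0.5  1.1 -6.6] | to [562.4  39.6 146. ]: -0.48 -0.07 6.12 tw 0.1
```

Emit:
step_arm --plan "-0.2 0 0 0 0; -0.2 0 1 0 0; -0.2 0 3 0 0; -0.2 0 3 0 0"

```text
time_s: 28.6
eef_pos: [562.5, 39.4, 183.4]
ee_rot: [-0.001, -0.0, 1.0, 0.0]
force: [-0.2, 0.9, -1.2]
grip_width: 0.149
```

Run:
```python
from h import *
move([562.4,39.6,146],90)
p,d=cams.capture("wrist");cv2.imwrite("pics/w5.png",p[:,:,::-1])
```

```text
t 28.6 pos [562.5  39.4 183.4] jawyaw 90.0 j6 -1.71 w 0.149 F [-0.2  0.9 -1.2] | to [562.4  39.6 146. ]: -0.00 0.02 3.74 tw 0.0
```

View pics/w5.png

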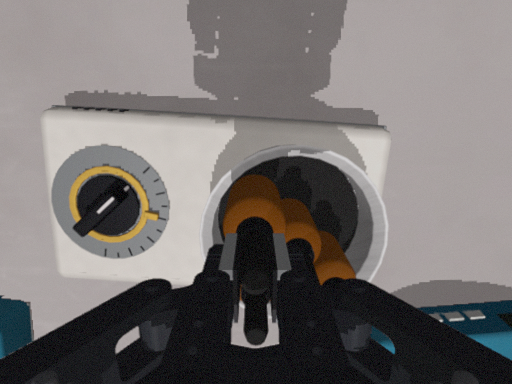

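The carried bottle (255,200) is inside the rim at the near-right slot, with the centre bottle (295,225) beside it and no overlap visible. Lowering.

Emit:
step_arm --plan "0 0 1.5 0 0; 0 0 2.8 0 0; 0 0 3.4 0 0; 0 0 3.7 0 0; 0 0 3.9 0 0; 0 0 3.9 0 0"

```text
time_s: 29.25
eef_pos: [563.5, 38.9, 146.4]
ee_rot: [0.001, -0.0, 1.0, -0.0]
force: [0.3, 0.1, 1.3]
grip_width: 0.148
```

Emit:
step_arm --plan "0 0 0.15 0 0; 0 0 0.25 0 0; 0 0 0.25 0 0"

```text
time_s: 29.55
eef_pos: [564.4, 38.8, 146.3]
ee_rot: [0.003, -0.0, 1.0, -0.0]
force: [-3.4, 0.3, 17.7]
grip_width: 0.151
```

Emit:
step_arm --plan "0 0 -0.2 0 10; 0 0 -0.2 0 25; 0 0 -0.2 0 45; 0 0 -0.2 0 45; 0 0 -4 0 45; 0 0 -8 0 45; 0 0 -11 0 45; 0 0 -11 0 45"

```text
time_s: 30.35
eef_pos: [564.4, 38.9, 257.3]
ee_rot: [0.004, -0.0, 1.0, -0.001]
force: [0.1, 0.9, -0.1]
grip_width: 0.453
```

Run:
```python
from h import *
bulb("wrist",(562.4,40),142,176,20);bulb("side",(589,67),142,176,15)
waiting()
move([381,262,84],90)
```

```text
wrist 412 mean [559.2  38.  165.6] zmax 174 circ [562.62607069  37.93550576] 1.7046596626873407
side 81 mean [587.   72.  160.1] zmax 176 circ [587.1461176   66.92574311] 0.9981794541152275
waiting 126 [379.88991452 261.67514343] 1.2811682809311669
t 30.6 pos [562.6  39.1 251.6] jawyaw 90.0 j6 -1.71 w 0.451 F [ 0.2  0.2 -0.6] | to [381 262  84]: 18.10 22.30 16.81 tw 0.0
```

Emit:
step_arm --plan "3 3.7 0 0 55; 6 7.4 0 0 55; 9 11.1 0 0 55; 12 14.8 0 0 55; 15 18.5 2 0 55; 18.1 22.3 4 0 55; 18.1 22.3 6 0 55; 18.1 22.3 7 0 55; 18.1 22.3 7 0 55"

```text
time_s: 31.45
eef_pos: [381.6, 261.3, 181.6]
ee_rot: [-0.002, -0.0, 1.0, -0.001]
force: [-0.2, -0.1, -0.3]
grip_width: 0.551
```

Run:
```python
from h import *
bulb("wrist",(381,262),84,117)
move([381,262,83],90)
```

```text
wrist 459 mean [378.9 260.9 108.2] zmax 117 circ [382.41668735 260.8808109 ] 1.428837722637603
t 31.5 pos [382.3 261.3 182.7] jawyaw 90.0 j6 -1.22 w 0.551 F [ 0.1 -0.   0. ] | to [381 262  83]: 0.12 0.07 9.97 tw -0.0
```

Emit:
step_arm --plan "0.1 0 4 0 55; 0.1 0 8 0 55; 0.1 0 9.6 0 55; 0.1 0 9.8 0 55; 0.1 0 9.8 0 30; 0.1 0 9.8 0 5; 0.1 0 9.8 0 0; 0.1 0 9.8 0 0; 0.1 0 9.8 0 0; 0.1 0 9.8 0 0"

```text
time_s: 32.5
eef_pos: [382.0, 262.0, 86.5]
ee_rot: [0.002, -0.0, 1.0, 0.0]
force: [0.2, -2.2, 7.6]
grip_width: 0.148
```

Emit:
step_arm --plan "0 0 -4 0 0; 0 0 -8.5 0 0; 0 0 -13 0 0; 0 0 -17.5 0 0; 0 0 -20 0 0; 0 0 -20 0 0"

```text
time_s: 33.1
eef_pos: [381.9, 262.4, 288.9]
ee_rot: [0.004, -0.0, 1.0, 0.001]
force: [-0.6, 0.2, -1.1]
grip_width: 0.143
```

Run:
```python
from h import *
move([562.4,94.6,285],90)
waiting()
```

```text
t 33.1 pos [381.9 262.4 288.9] jawyaw 90.0 j6 -1.22 w 0.143 F [-0.6  0.2 -1.1] | to [562.4  94.6 285. ]: -18.04 -16.79 0.47 tw 0.0
```

Emit:
step_arm --plan "-3.4 -3.2 0 0 0; -6.9 -6.4 0 0 0; -10.3 -9.6 0 0 0; -13.8 -12.8 0 0 0; -18.1 -16.8 0 0 0; -18.1 -16.8 0 0 0; -18.1 -16.8 0 0 0; -18.1 -16.8 4 0 0; -18.1 -16.8 8 0 0; -18.1 -16.8 8 0 0"

```text
time_s: 34.2
eef_pos: [558.5, 95.4, 200.0]
ee_rot: [-0.006, -0.001, 1.0, 0.0]
force: [-0.9, -1.0, -0.4]
grip_width: 0.146
```

Emit:
step_arm --plan "-0.1 0 0 0 0; -0.1 0 1 0 0; -0.1 0 2 0 0; -0.1 0 2 0 0; -0.1 0 2 0 0"

```text
time_s: 34.7
eef_pos: [563.1, 94.0, 185.3]
ee_rot: [0.0, -0.0, 1.0, 0.0]
force: [0.3, -0.4, -0.4]
grip_width: 0.152
```

Run:
```python
from h import *
move([562.4,94.6,146],90)
bulb("side",(589,67),142,176,15)
p,d=cams.capture("wrist");cv2.imwrite("pics/w6.png",p[:,:,::-1])
```

```text
t 34.7 pos [563.1  94.  185.3] jawyaw 90.0 j6 -1.61 w 0.152 F [ 0.3 -0.4 -0.4] | to [562.4  94.6 146. ]: 0.07 0.06 3.93 tw 0.0
side 78 mean [587.   71.7 160.3] zmax 175 circ [587.38836028  66.8098121 ] 0.9295441046758466
```

View pics/w6.png

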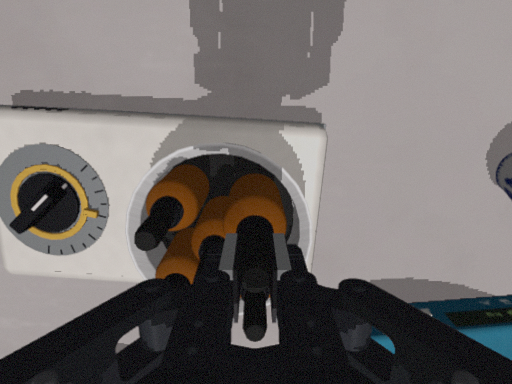

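The last bottle (255,205) hangs free in its slot, with the centre bottle (212,225) and near-right bottle (180,195) beside it. Lowering.

Emit:
step_arm --plan "0 0 1.5 0 0; 0 0 2.8 0 0; 0 0 3.5 0 0; 0 0 3.9 0 0; 0 0 4 0 0; 0 0 4.1 0 0; 0 0 4.1 0 0"

```text
time_s: 35.5
eef_pos: [563.8, 94.0, 146.6]
ee_rot: [0.002, -0.0, 1.0, -0.0]
force: [-3.2, -0.0, 14.6]
grip_width: 0.148
```

Emit:
step_arm --plan "0 0 -0.1 0 10; 0 0 -0.1 0 25; 0 0 -0.1 0 45; 0 0 -0.1 0 45; 0 0 -4 0 45; 0 0 -8 0 45; 0 0 -12 0 45; 0 0 -12 0 45"

```text
time_s: 36.3
eef_pos: [564.7, 94.1, 269.6]
ee_rot: [0.005, -0.0, 1.0, -0.0]
force: [-0.0, 0.4, 0.5]
grip_width: 0.45
```

Run:
```python
from h import *
bulb("wrist",(562.4,94),142,176,20)
move([550,-87.5,260],90)
```

```text
wrist 365 mean [558.5  93.2 165.4] zmax 173 circ [561.79386528  93.18744387] 1.744175576432129
t 36.4 pos [563.8  94.1 266.3] jawyaw 90.0 j6 -1.61 w 0.449 F [0.3 0.9 0. ] | to [550.  -87.5 260. ]: 1.40 -18.15 0.63 tw 0.0
```

Emit:
step_arm --plan "-0.6 -4.5 0 0 45; -1 -9 0 0 45; -1.4 -13.5 0 0 45; -1.6 -18.1 0 0 45; -1.6 -18.1 3 0 45; -1.6 -18.1 6 0 45; -1.6 -18.1 6 0 45; -1.6 -18.1 6 0 45"

```text
time_s: 37.15
eef_pos: [579.1, -86.8, 204.0]
ee_rot: [-0.001, -0.0, 1.0, 0.0]
force: [-0.2, 0.9, 0.9]
grip_width: 0.444
```

Run:
```python
from h import *
p,d=cams.capture("wrist"); i=cams.camera_info("wrist")
r=[q for t in("timer","set_tab") for q in [spotter.regions_of("wrist",t)]]
W=cloud(d,i)
for t,q in zip(("timer","tab"),r):
    for a in q[:2]: w=W[a["pixels"]]; print(t,round(a["conf"],2),a["extent"],np.nanmedian(w,0))
move([580,-87.5,200],90)
# top-down rectified view of the knob at z=80 and z=50: 0.25mm/px, right=+y... image up=+x, left=+y
def warp(z):
    g=np.arange(-50,50,.25); xs=580-g; ys=-87.5-g
    X=np.array([[x,y,z] for x in xs for y in ys]); uv=proj(X,i).reshape(400,400,2).astype(np.float32)
    return cv2.remap(p,uv[...,0],uv[...,1],cv2.INTER_LINEAR)
cv2.imwrite("pics/k1.png",np.hstack([warp(80),warp(54)])[:,:,::-1])
```

```text
timer 0.85 [256.5, 179.2, 59.8, 57.8] [578.60914892 -87.86537891  58.0447316 ]
tab 0.64 [259.6, 181.6, 80.3, 75.3] [579.75295899 -84.35626968  55.43773717]
t 37.3 pos [579.7 -86.9 205.6] jawyaw 90.1 j6 -1.92 w 0.450 F [0.4 0.2 0.4] | to [580.  -87.5 200. ]: -0.03 -0.06 0.56 tw 0.1
```

View pics/k1.png

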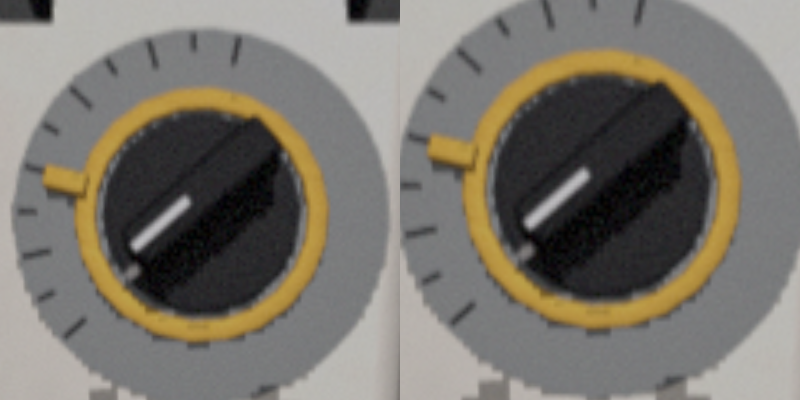

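The rectified views (up = +x, left = +y, 0.25 mm/px) show the ring centred at right-panel (201,188), so the knob is at about (582.5,-88). The pointer line and the skirt mark lie at about 130° world. The tab at (52,151) lies at about 76°, so the turn needed is about 54° clockwise (0.94 rad). Before turning, I'll check the load while moving over the knob.

Emit:
step_arm --plan "-0.2 -0.1 1 8.5 45; -0.2 -0.1 3 17 45; -0.2 -0.1 5 25 45; -0.2 -0.1 6.5 33 45; -0.2 -0.1 7.5 41 45; -0.2 -0.1 7.5 50 45; -0.2 -0.1 7.5 50 45; -0.2 -0.1 7.5 50 45; -0.2 -0.1 7.5 50 45"

```text
time_s: 38.2
eef_pos: [581.4, -88.0, 129.8]
ee_rot: [0.001, 0.421, 0.907, 0.0]
force: [0.1, 0.0, -0.4]
grip_width: 0.448
```

Run:
```python
from h import *
move([582,-88,61],40)
A=fused()
for nm,C in zip(("top","side"),A):
    x,y,z=C[:,:3].T; k=(z>135)&(z<180)&(np.hypot(x-590,y-67)<60)
    for c in clusters(C[k],6):
        if len(c)>5: print(nm,len(c),circ(c,7),c[:,2].max())
```

```text
t 38.2 pos [581.4 -88.  129.8] jawyaw 40.2 j6 -1.05 w 0.448 F [ 0.1  0.  -0.4] | to [582 -88  61]: -0.03 0.04 6.88 tw 0.2
top 40 (array([619.91596315,  39.95821058]), np.float64(1.3203659477303287)) 178.7089129508554
top 45 (array([617.53842919,  94.17909417]), np.float64(1.4426815218686837)) 177.92448085959234
top 45 (array([591.61914203,  67.08863234]), np.float64(1.5608918230786255)) 179.14585543812314
top 40 (array([564.82593416,  38.4093892 ]), np.float64(1.510255430486014)) 177.74224118463164
top 46 (array([564.22541275,  93.38904779]), np.float64(1.6339612184984629)) 178.73430053047926
side 78 (array([615.58839212,  39.80388575]), np.float64(1.260927426717785)) 176.4608417617855
side 67 (array([560.68128033,  37.42151989]), np.float64(1.0967478116165277)) 176.90283288070094
side 102 (array([587.32839004,  67.07249876]), np.float64(1.187045369218729)) 176.96865638309401
side 104 (array([615.86323794,  93.80649095]), np.float64(1.0887108051081276)) 177.03843133141208
side 104 (array([560.24472229,  93.17531758]), np.float64(1.2614278093722038)) 176.56732211307204
```

All five bottles stand in the tub, with tops at 176–179 mm and the ring bottles about 39 mm from the axis. Gripping the knob now.

Emit:
step_arm --plan "0 0 2.5 0 45; 0 0 5 0 45; 0 0 6.3 0 45; 0 0 6.7 0 45; 0 0 6.7 0 30; 0 0 6.7 0 10; 0 0 6.7 0 0; 0 0 6.7 0 0; 0 0 6.7 0 0; 0 0 6.7 0 0" --grip_force 30

```text
time_s: 39.3
eef_pos: [581.9, -88.0, 63.3]
ee_rot: [0.001, 0.422, 0.906, 0.0]
force: [0.5, 1.9, 7.0]
grip_width: 0.129
```

Emit:
step_arm --plan "0 0 0 7 0; 0 0 0 14 0; 0 0 0 21 0; 0 0 0 28 0; 0 0 0 35 0; 0 0 0 42 0; 0 0 0 49 0; 0 0 0 54 0; 0 0 0 54 0; 0 0 0 54 0"

```text
time_s: 40.3
eef_pos: [581.0, -88.2, 63.3]
ee_rot: [0.0, 0.788, 0.616, -0.0]
force: [-4.7, -0.1, 9.6]
grip_width: 0.131
```

Emit:
step_arm --plan "0 0 0 0 10; 0 0 0 0 25; 0 0 0 0 45; 0 0 0 0 45; 0 0 -3 0 45; 0 0 -7 0 45; 0 0 -12 0 45; 0 0 -14 0 45; 0 0 -14 0 45; 0 0 -14 0 45"

```text
time_s: 41.3
eef_pos: [580.8, -87.9, 201.2]
ee_rot: [-0.0, 0.788, 0.616, -0.0]
force: [0.5, -1.0, -0.2]
grip_width: 0.45
```

Run:
```python
from h import *
move([582,-88,200],-14)
for n in("wrist","top"):
    p,d=cams.capture(n); i=cams.camera_info(n)
    def warp(z):
        g=np.arange(-50,50,.25); X=np.array([[582-a,-88-b,z] for a in g for b in g])
        uv=proj(X,i).reshape(400,400,2).astype(np.float32); return cv2.remap(p,uv[...,0],uv[...,1],cv2.INTER_LINEAR)
    if n=="wrist": cv2.imwrite("pics/k2.png",np.hstack([warp(80),warp(55)])[:,:,::-1])
```

```text
t 41.3 pos [580.8 -87.9 201.2] jawyaw -14.0 j6 -0.11 w 0.450 F [ 0.5 -1.  -0.2] | to [582 -88 200]: 0.02 0.12 0.12 tw 0.0
```

View pics/k2.png

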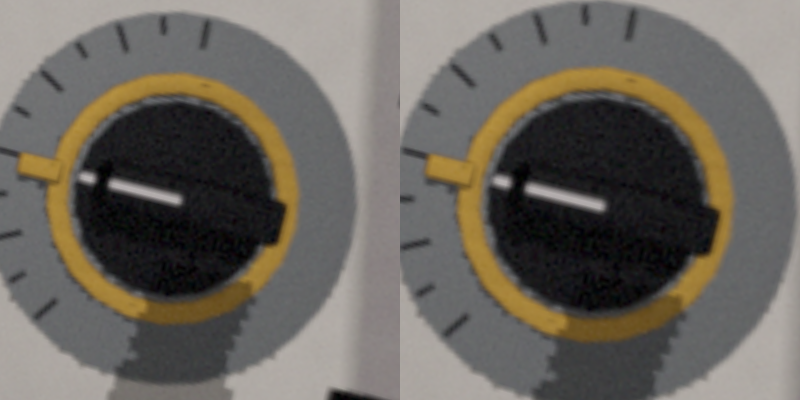

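The line and skirt mark point left at 13–14° above horizontal, and the tab at right-panel (450,168) is at about 14°, so they agree to about 1°. One last check of all the bottles before handing in.

Run:
```python
from h import *
A=fused(); n=np.array([.866,-.5])
for nm,C in zip(("top","side"),A):
    x,y,z=C[:,:3].T
    for lab,cx,cy,r,a in(("tub",590,67,60,135),("ledge",468,-380,50,165)):
        k=(z>a)&(z<a+50)&(np.hypot(x-cx,y-cy)<r)
        for c in clusters(C[k],6):
            if len(c)>5: print(nm,lab,len(c),circ(c,7)[0].round(1),c[:,2].max().round())
    k=(z>60)&(z<95)&(np.hypot(x-562,y-363)<45); print(nm,"herb jar",C[k,:3].mean(0).round(1))
p,d=cams.capture("top"); r=cv2.resize(p[130:260,110:420],None,fx=2.4,fy=2.4); cv2.imwrite("pics/fin.png",r[:,:,::-1])
waiting()
```

```text
top tub 40 [619.6  39.9] 178.0
top tub 45 [617.5  93.8] 178.0
top tub 43 [592.1  67.1] 178.0
top tub 42 [565.2  38.1] 181.0
top tub 40 [564.8  93.2] 179.0
top ledge 52 [ 472.6 -378.4] 208.0
top herb jar [561.1 359.5  73.9]
side tub 77 [615.1  39.4] 177.0
side tub 67 [560.8  38.5] 176.0
side tub 103 [587.3  67.1] 177.0
side tub 107 [616.   93.5] 177.0
side tub 104 [560.3  93.4] 176.0
side ledge 47 [ 467.1 -379.7] 203.0
side herb jar [562.1 371.5  73.7]
```

View pics/fin.png

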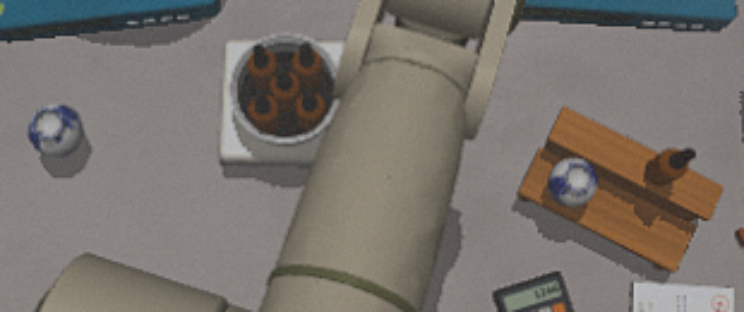

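The final view shows five bottles packed in the tub around (285,85), one of them in the middle. The finished bottle stands on the riser's upper step at (670,165), and the herb jar at (57,130) hasn't moved. Nothing is left waiting on the table, so I'm handing in.

```bash
python3 -c "
from rig import workorder; print(workorder.finish_job())"
```

```text
the job is handed in; nothing more can be done
None
```

I completed the whole task and handed it in at about 42 s on the robot's clock; the hand-in gives no verdict.

**What I did:** I moved the finished bottle from the tub to the upper step of the riser. Then I packed the five waiting bottles into the tub, one in the middle and four in a ring. With everything loaded, I turned the timer knob about 54° (0.94 rad) clockwise to the brass tab.

**Last checks:**
- **Tub bottles:** the tops of all five read 176–181 mm, against an expected 176 mm. The middle one is within about 3 mm of the tub's centre, and the ring bottles are about 38–41 mm out, under the 45 mm limit.
- **Finished bottle:** it is upright on the upper step, within about 5 mm of the step's middle line (limit 22 mm).
- **Timer:** the knob's white line is within about 1° of the tab (limit about 7°).
- **Porcelain jar:** it is where it was at the start.
- **Robot:** the gripper was open and clear of everything at hand-in.

**Disagreement:** the top and side cameras differ by 2–5 mm in the x direction throughout, a little more than their stated 2 mm calibration. I used values in between, and the margins are wide enough for the difference. No check failed.

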